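# Lid on the plaster bowl

## Robot

A 7-joint arm with a two-finger parallel gripper is mounted at the origin on a cart in front of the work surface, level with it; the furniture and walls round the work are solid. World frame = base frame: x ahead of the robot, y to its left, z up, the work surface at z = 0. Lengths are in m, angles in rad, forces in N, time in s.
With the tool pointing down it reaches from about 0.425 to 0.875 m from the base axis. Payload 4.7 kg.
Tool frame: the origin (TCP) lies midway between the tips of the shut fingers; the grasp point (between the pads) lies 19 mm behind it; x points along the fingers, z is the direction in which the jaws open and shut, and the axes are right-handed (so a half turn about x gives the same grasp; the last joint's range is limited). The gripper opens to 87 mm and grips with 3 to 60 N. Pads are 19 mm wide; open, the fingers measure 117 mm over their backs; the gripper's body (75 mm by 190 mm) begins 51 mm behind the grasp point.
Start: joints at [1.287, 0.321, -0.07, 1.45, 0.023, 1.371, -0.057], TCP at [0.191, -0.621, 0.223] pointing down, gripper open.
Joint ranges: [-2.86, 2.86], [-0.3, 2.09], [-1.38, 1.24], [0.06, 2.45], [-1.56, 4.7], [0.09, 2.05], [-2.69, 2.69]. Speed limits (rad/s): [2.57, 2.57, 3.14, 3.14, 3.14, 3.14, 3.14].

## Interface

Orientations are given as a rotation vector (axis times angle).
In Python, from bench import ctrl gives the robot as it stands.
- The arm moves only by the shell command python3 -m pendant 'ROWS' [OPENING] [FORCE]. ROWS is JSON, a list of rows, each an object with "travel": the shift along the tool's x, y, z in m, a list of three; "twist": the turn about the tool's x in rad. In form: [{"travel": [x, y, z], "twist": twist}, ...]. A call has 1 to 10 rows; each row is the pose to reach, as a shift and turn from the pose measured when the call began, along the tool's axes at that moment; what a row does not reach only later rows make up. A row lasts 1/8 s, in which the tool goes at most 62.5 mm and 10.7 degrees, less where a joint would pass 70% of its speed; a pose out of reach is approached as far as the arm can. A call with a gripper value outside its range is refused whole. OPENING is the opening, from -1 (shut) to 1 (fully open), so that 0 is half open, set as the call begins (- or left out, the last holds). The fingers move at their own pace and stop on an object; FORCE is the grip in N (left out, the last holds). Time passes only in rows, so rows that repeat a pose let the fingers close. It gives the time, the measured TCP pose, the force and the opening at its end, in the units of the state.
- ctrl.get_state(): the state, without advancing time (a new reading comes with each control period).
- ctrl.get_image(name): name is "side" or "top"; returns the picture (480x640x3 uint8, red, green, blue); there is no depth.
- ctrl.camera_model(name): a dict with "K" (3x3 intrinsics, pixels), "rvec" (rotation vector, rad) and "tvec" (3), from world to camera coordinates, as OpenCV has them. Camera axes: x right, y down, z forward; pixel columns grow to the right and rows downward; lengths in m; the calibration is good to about 2 mm. A picture is of the moment at which its call begins. camera_model takes no time and is no camera call.
- ctrl.close_job(): hands the job in, once; it reports no verdict.
The state is a dict: "time": time; "joint_positions": joint angles; "qd": joint speeds; "joint_torque": joint torques, N m; "position": TCP position; "tool_rot": TCP orientation; "ft_force": force on the tool from outside, world axes, zero at the start; "torque": the same for the moment, N m; "grip_width": opening from 0.0 (shut) to 1.0 (fully open).
Only numpy, scipy, OpenCV 4.12 (cv2) and the standard library are available. Lean on these libraries where they do the work, as an engineer would, in place of code of your own. Each camera call takes 0.05 s, during which the arm holds its last target.

## Task

Put the wooden lid on the blue mixing bowl, so that it sits fully home and level on the rim with the step under the lid inside the bowl. Set it down rather than dropping it, and leave the tin and the white bowl where they stand.

Things in the scene. Friction and masses are not known exactly. Their poses are not given: they have to be found in the camera images.
- lid: Loose round wooden lid, 0.1 to 0.21 kg, knob up. Pale disc 140 mm across, 9 mm thick; under it a round step 90 mm across, 12 mm deep, on which it now rests; on top a dark upright round knob 30 mm across, 36 mm high. Origin: centre of the disc's underside, which comes to lie on the rim; z up, disc top at z = 9 mm, knob top at z = 45 mm. Round, so yaw does not matter.
- mixing_bowl: Loose blue round mixing bowl, upright, 62 mm high, rim 123 mm across outside and about 112 mm inside, about 0.2 kg. Origin: centre of its underside; z up, the flat rim is at z = 62 mm. The lid's step enters the mouth with about 9 mm of play all round.
- tin_can: Bystander: loose open grey metal tin, 75 mm across, 100 mm high, upright. Origin: centre of its underside; z up.
- white_bowl: Bystander: loose plain off-white bowl, 155 mm across, 85 mm high, upright. Origin: centre of its underside; z up.

How it is judged:
At the end, for the whole second after the job is handed in: The lid lies at rest on the rim of the upright blue bowl with its step inside: within 15 mm of the bowl's centre, its underside from 5 mm below to 4 mm above the rim's height, lid and bowl within 0.1 rad of level, the bowl still standing on the table (horizontal distance between lid and mixing_bowl below 0.015 m and z of lid in the frame of mixing_bowl between 0.057 and 0.066 m and angle between each of lid, mixing_bowl's own z axis and vertical below 0.1 rad and height (world z) of mixing_bowl below 0.01 m and linear speed of each of lid, mixing_bowl below 0.02 m/s); the robot touches nothing.
It fails at once if the lid is let go more than 30 mm above the rim's height (height (world z) of lid above 0.092 m and contact force between each of the arm, the fingers and lid below 0.05 N).
It fails at once if the tin is moved by more than 30 mm or tipped over (distance of tin_can from where it was at the start of the episode above 0.03 m or angle between tin_can's own z axis and vertical above 0.5 rad).
It fails at once if the white bowl is moved by more than 30 mm (distance of white_bowl from where it was at the start of the episode above 0.03 m).
It also fails if it takes over 38 s, if anything falls off the work surface, if the arm or the gripper's body presses on something with over 40 N, if the wrist force passes 120 N, or if a joint passes its speed limit or range.

## Working session

There is one attempt and no reset: what is moved stays moved. The work goes in short steps, Python scripts to look and compute and a shell command to move; the robot and the scene stay as the last step left them, time stands still between calls to the robot, and variables do not carry over. Pictures are saved under pics/ and viewed, and the job is handed in when it is done.

```bash
mkdir -p pics; python3 - <<'E'
from bench import ctrl
import cv2
for n in("side","top"):
    cv2.imwrite(f"pics/{n}0.png",ctrl.get_image(n)[:,:,::-1]); print(ctrl.camera_model(n))
s=ctrl.get_state();print(s)
E
```

```text
{'K': array([[554.51489709,   0.        , 322.85993192],
       [  0.        , 554.51489709, 229.03484066],
       [  0.        ,   0.        ,   1.        ]]), 'rvec': array([ 2.41910696,  0.4039614 , -0.13010528]), 'tvec': array([-0.51321864, -0.08729942,  1.47697285])}
{'K': array([[566.13743572,   0.        , 315.08938845],
       [  0.        , 566.13743572, 236.19668804],
       [  0.        ,   0.        ,   1.        ]]), 'rvec': array([ 2.12359815, -2.14677815,  0.17354584]), 'tvec': array([0.0156381 , 0.52459154, 1.34015511])}
{'time': 0.1, 'joint_positions': array([ 1.2870813 ,  0.32171593, -0.07010807,  1.45152855,  0.02263093,
        1.37080549, -0.05690389]), 'qd': array([-0.00069934, -0.00135697, -0.00067626, -0.00122101,  0.00056839,
        0.00142199, -0.00024695]), 'joint_torque': array([-3.19276214e-04, -4.92571843e+01, -4.06038919e-01, -3.13399351e+01,
       -6.42565079e-02,  3.95453547e-02,  8.14805230e-05]), 'position': array([ 0.1905454 , -0.62093585,  0.22160475]), 'tool_rot': array([ 0.9879784 ,  1.33695984, -0.98648807]), 'ft_force': array([ 0.1571264 , -0.71092788, -0.61826614]), 'torque': array([-0.02707481, -0.01345756, -0.00301097]), 'grip_width': 1.0033503072438987}
```

View pics/side0.png

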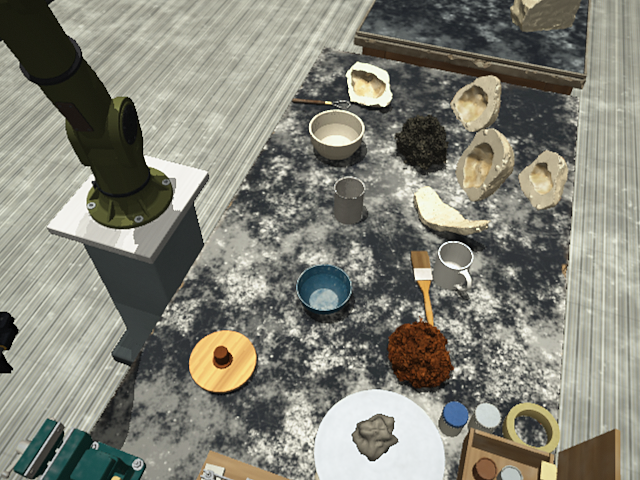

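View pics/top0.png

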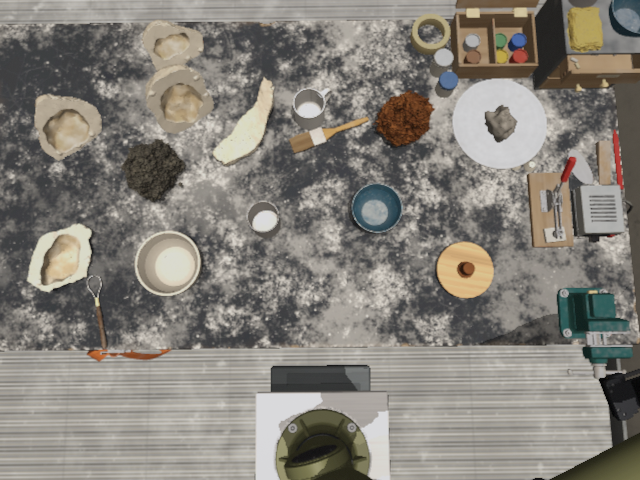

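The lid is at about (466,270) in top and (223,361) in side. The blue bowl is at about (377,208) and (324,290). I'll enlarge both.

```bash
python3 - <<'E'
import cv2,numpy as np
t=cv2.imread("pics/top0.png");s=cv2.imread("pics/side0.png")
f=lambda im,x,y,w,h:cv2.resize(im[y:y+h,x:x+w],None,fx=5,fy=5,interpolation=cv2.INTER_CUBIC)
a=np.hstack([f(t,430,232,76,76),f(t,340,172,76,76)]);b=np.hstack([f(s,185,322,76,76),f(s,287,252,76,76)])
cv2.imwrite("pics/ct.png",a);cv2.imwrite("pics/cs.png",b)
E
```

```text
(no output)
```

View pics/ct.png

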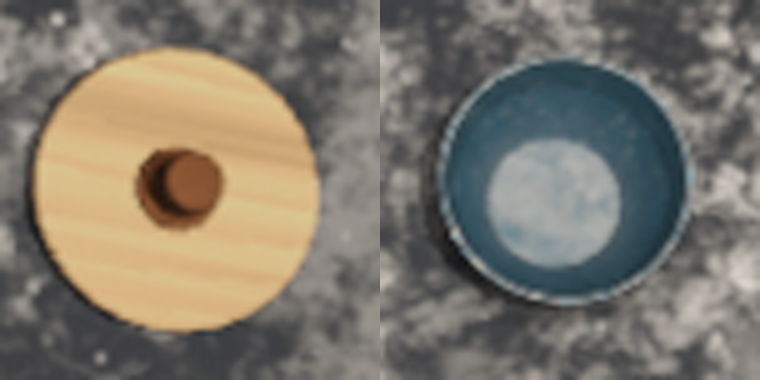

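View pics/cs.png

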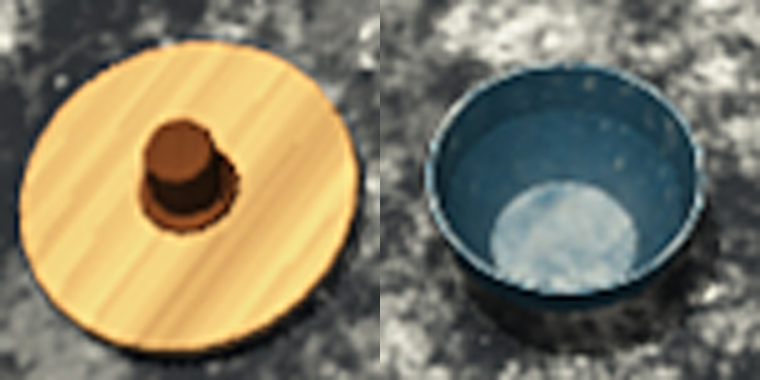

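```bash
cat > h.py <<'E'
from bench import ctrl
import cv2,numpy as np
from scipy.spatial.transform import Rotation as R
def px(n,u,v,z):
    m=ctrl.camera_model(n);Rm=cv2.Rodrigues(m["rvec"])[0];c=-Rm.T@m["tvec"]
    d=Rm.T@np.linalg.inv(m["K"])@[u,v,1];return (c+d*(z-c[2])/d[2])
def tool(p):  # shift in tool axes to world TCP p
    s=ctrl.get_state();return R.from_rotvec(s["tool_rot"]).inv().apply(np.array(p)-s["position"])
E
python3 - <<'E'
from h import *
np.set_printoptions(precision=4,suppress=True)
for k,a in dict(disc=[("top",465,269.4,.021),("side",222.6,360.4,.021)],knob=[("top",468.2,268,.057),("side",220.6,352,.057)],bowl=[("top",376.9,207.9,.062),("side",323.6,287.2,.062)],tin=[("top",264,216,.1),("side",349,185,.1)]).items():
    print(k,[px(*x) for x in a])
s=ctrl.get_state();print(R.from_rotvec(s["tool_rot"]).as_matrix())
E
```

```text
disc [array([ 0.4416, -0.3575,  0.021 ]), array([ 0.4434, -0.3604,  0.021 ])]
knob [array([ 0.4412, -0.3558,  0.057 ]), array([ 0.4436, -0.3596,  0.057 ])]
bowl [array([ 0.5896, -0.1409,  0.062 ]), array([ 0.592 , -0.1448,  0.062 ])]
tin [array([0.5649, 0.1297, 0.1   ]), array([0.5621, 0.1385, 0.1   ])]
[[-0.0006  0.956   0.2935]
 [ 0.0016  0.2935 -0.956 ]
 [-1.     -0.0001 -0.0017]]
```

```bash
python3 -c "
from h import *
print(tool([.4424,-.358,.12]).round(4),tool([.4424,-.358,.026]).round(4))"
```

```text
[ 0.1019  0.3179 -0.1773] [ 0.1959  0.318  -0.1771]
```

```bash
python3 -m pendant '[{"travel":[0.017,0.053,-0.03],"twist":0},{"travel":[0.034,0.106,-0.06],"twist":0},{"travel":[0.051,0.159,-0.089],"twist":0},{"travel":[0.068,0.212,-0.118],"twist":0},{"travel":[0.085,0.265,-0.148],"twist":0},{"travel":[0.102,0.318,-0.177],"twist":0},{"travel":[0.102,0.318,-0.177],"twist":0},{"travel":[0.102,0.318,-0.177],"twist":0},{"travel":[0.102,0.318,-0.177],"twist":0}]' 1 20
python3 - <<'E'
from h import *
for n,x,y in(("top",395,200),("side",150,280)):
    im=ctrl.get_image(n)[:,:,::-1]; cv2.imwrite(f"pics/{n}1.png",cv2.resize(im[y:y+140,x:x+140],None,fx=4,fy=4,interpolation=cv2.INTER_CUBIC))
print(tool([.4424,-.358,.026]).round(4))
E
```

```text
time: 1.23
position: [0.4412, -0.3602, 0.1201]
tool_rot: [0.99, 1.336, -0.99]
ft_force: [0.7, -0.4, 0.8]
grip_width: 1.0
[ 0.0942  0.0015 -0.0015]
```

View pics/side1.png

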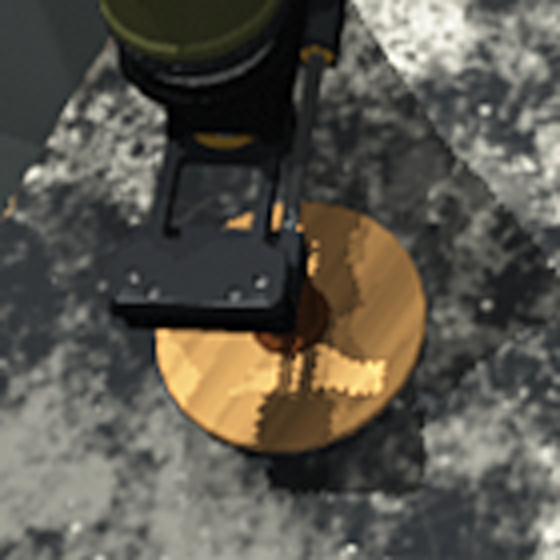

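View pics/top1.png

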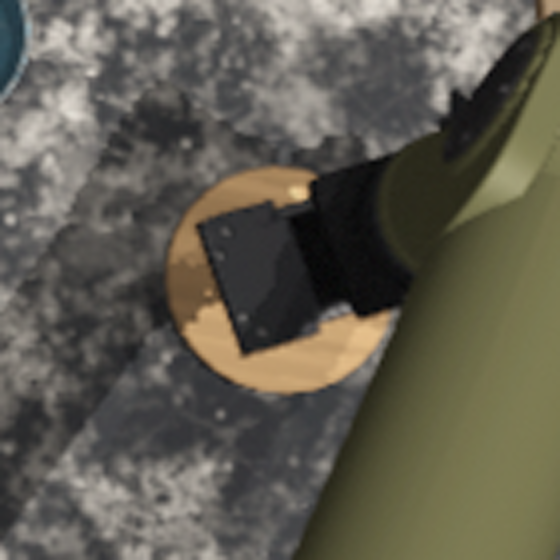

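The open gripper stands over the lid, with the knob at about (295,330) in the side crop beneath the jaws. I'll descend around it.

```bash
python3 -m pendant '[{"travel":[0.03,0.0015,-0.0015],"twist":0},{"travel":[0.06,0.0015,-0.0015],"twist":0},{"travel":[0.08,0.0015,-0.0015],"twist":0},{"travel":[0.094,0.0015,-0.0015],"twist":0},{"travel":[0.094,0.0015,-0.0015],"twist":0},{"travel":[0.094,0.0015,-0.0015],"twist":0}]' 1 20
python3 - <<'E'
from h import *
for n,x,y in(("side",150,280),):
    im=ctrl.get_image(n)[:,:,::-1]; cv2.imwrite(f"pics/{n}2.png",cv2.resize(im[y:y+140,x:x+140],None,fx=4,fy=4,interpolation=cv2.INTER_CUBIC))
print(tool([.4424,-.358,.026]).round(4))
E
```

```text
time: 2.08
position: [0.4429, -0.3587, 0.0271]
tool_rot: [0.99, 1.333, -0.989]
ft_force: [-0.3, 0.5, -0.4]
grip_width: 1.0
[ 0.0012 -0.0004 -0.0009]
```

View pics/side2.png

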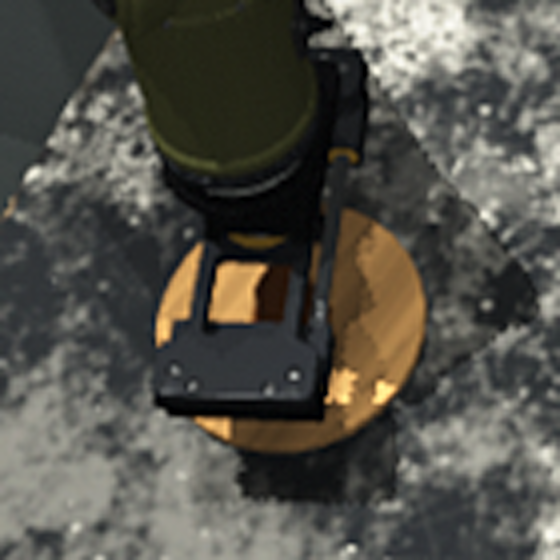

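No contact so far, and the knob shows between the jaws at (272,290). Next I'll close them.

```bash
python3 -m pendant '[{"travel":[0,0,0],"twist":0},{"travel":[0,0,0],"twist":0},{"travel":[0,0,0],"twist":0},{"travel":[0,0,0],"twist":0},{"travel":[0,0,0],"twist":0},{"travel":[0,0,0],"twist":0}]' -1 25
python3 -m pendant '[{"travel":[-0.003,0,0],"twist":0},{"travel":[-0.01,0,0],"twist":0},{"travel":[-0.03,0,0],"twist":0},{"travel":[-0.06,0,0],"twist":0},{"travel":[-0.09,0,0],"twist":0},{"travel":[-0.12,0,0],"twist":0},{"travel":[-0.12,0,0],"twist":0},{"travel":[-0.12,0,0],"twist":0}]'
python3 - <<'E'
from h import *
for n,x,y in(("side",150,220),("top",380,180)):
    im=ctrl.get_image(n)[:,:,::-1]; cv2.imwrite(f"pics/{n}3.png",cv2.resize(im[y:y+140,x:x+140],None,fx=4,fy=4,interpolation=cv2.INTER_CUBIC))
E
```

```text
time: 2.88
position: [0.443, -0.3587, 0.0272]
tool_rot: [0.99, 1.333, -0.989]
ft_force: [0.2, 0.8, -0.2]
grip_width: 0.405
time: 3.88
position: [0.4423, -0.3583, 0.1464]
tool_rot: [0.99, 1.335, -0.99]
ft_force: [-0.1, 0.4, -1.3]
grip_width: 0.341
```

View pics/side3.png

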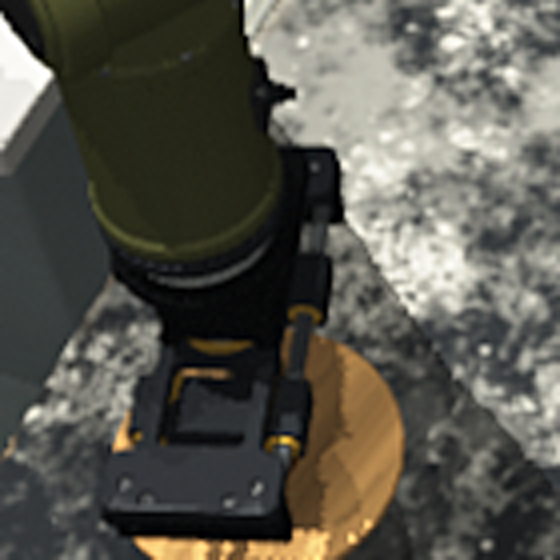

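View pics/top3.png

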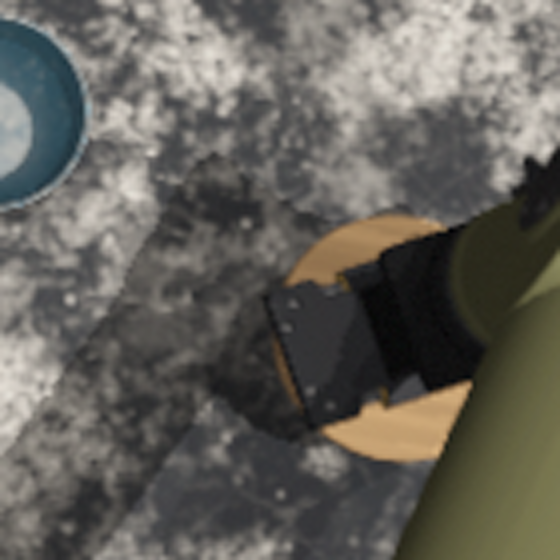

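```bash
python3 -c "
from h import *
print(tool([.591,-.1427,.1464]).round(4))"
```

```text
[-0.0007  0.2051 -0.1628]
```

```bash
python3 -m pendant '[{"travel":[0,0.015,-0.012],"twist":0},{"travel":[0,0.045,-0.036],"twist":0},{"travel":[0,0.08,-0.064],"twist":0},{"travel":[0,0.115,-0.092],"twist":0},{"travel":[0,0.15,-0.12],"twist":0},{"travel":[0,0.18,-0.143],"twist":0},{"travel":[0,0.198,-0.157],"twist":0},{"travel":[0,0.205,-0.163],"twist":0},{"travel":[0,0.205,-0.163],"twist":0},{"travel":[0,0.205,-0.163],"twist":0}]'
python3 - <<'E'
from h import *
for n,x,y in(("side",240,180),("top",310,140)):
    im=ctrl.get_image(n)[:,:,::-1]; cv2.imwrite(f"pics/{n}4.png",cv2.resize(im[y:y+140,x:x+140],None,fx=4,fy=4,interpolation=cv2.INTER_CUBIC))
print(tool([.591,-.1427,.09]).round(4))
E
```

```text
time: 5.22
position: [0.5901, -0.1439, 0.1455]
tool_rot: [0.991, 1.336, -0.992]
ft_force: [-0.1, 0.8, -1.1]
grip_width: 0.336
[ 0.0557  0.0011 -0.0009]
```

View pics/side4.png

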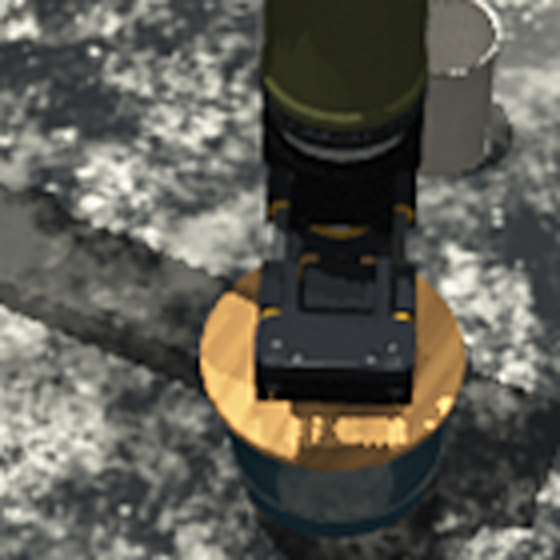

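View pics/top4.png

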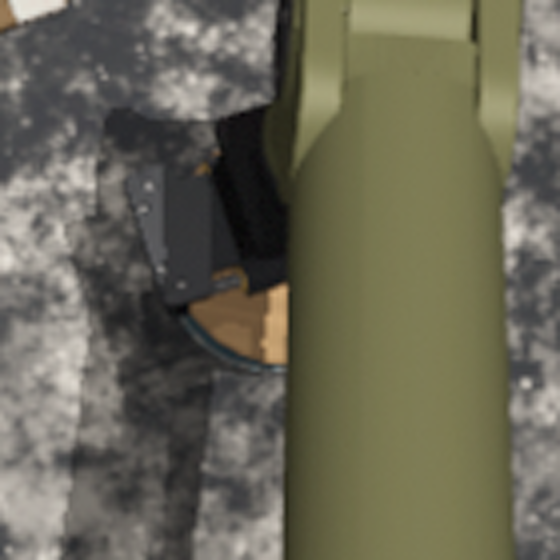

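The side crop shows the lid over the bowl, with the disc spanning columns 200–467. I'll overlay the predicted outlines on it.

```bash
python3 - <<'E'
from h import *
a=np.linspace(0,2*np.pi,90)
def ring(n,c,r,x,y):
    m=ctrl.camera_model(n);P=np.c_[c[0]+r*np.cos(a),c[1]+r*np.sin(a),0*a+c[2]]
    q=cv2.projectPoints(P,m["rvec"],m["tvec"],m["K"],None)[0][:,0]
    return ((q-[x,y]+.5)*4-.5).round().astype(np.int32)
o=[]
for n,x,y,d in(("side",240,180,[.001,-.002]),("top",310,140,[-.001,.002])):
    im=cv2.imread(f"pics/{n}4.png")
    L=np.array([.590+d[0],-.1435+d[1]]);
    cv2.polylines(im,[ring(n,[*L,.139],.07,x,y)],True,(0,0,255),1)
    cv2.polylines(im,[ring(n,[*L,.13],.07,x,y)],True,(0,255,255),1)
    cv2.polylines(im,[ring(n,[.591+d[0],-.143+d[1],.062],.0615,x,y)],True,(0,255,0),1)
    o.append(im[200:,:400] if n=="top" else im[200:,150:550])
cv2.imwrite("pics/ov4.png",np.hstack(o))
E
```

```text
(no output)
```

View pics/ov4.png

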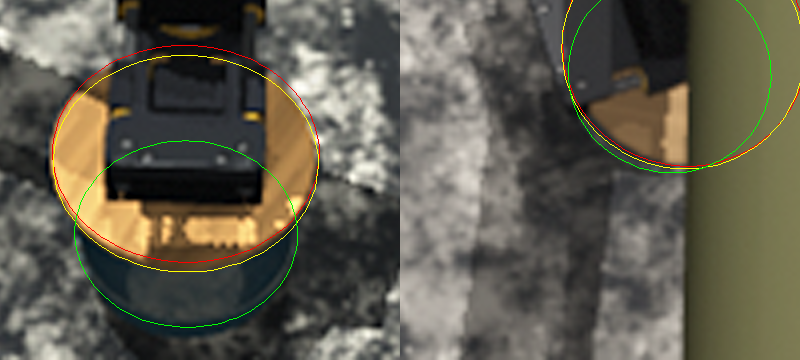

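The outlines fit: the lid is level and centred to within a few mm. I'll lower it until the step is just inside the mouth.

```bash
python3 -m pendant '[{"travel":[0.015,0.001,-0.001],"twist":0},{"travel":[0.03,0.001,-0.001],"twist":0},{"travel":[0.045,0.001,-0.001],"twist":0},{"travel":[0.056,0.001,-0.001],"twist":0},{"travel":[0.06,0.001,-0.001],"twist":0},{"travel":[0.06,0.001,-0.001],"twist":0},{"travel":[0.06,0.001,-0.001],"twist":0}]'
python3 - <<'E'
from h import *
for n,x,y in(("side",240,180),):
    im=ctrl.get_image(n)[:,:,::-1]; cv2.imwrite(f"pics/{n}5.png",cv2.resize(im[y:y+140,x:x+140],None,fx=4,fy=4,interpolation=cv2.INTER_CUBIC))
print(tool([.591,-.1427,.0775]).round(4))
E
```

```text
time: 6.2
position: [0.5914, -0.1427, 0.0863]
tool_rot: [0.991, 1.334, -0.991]
ft_force: [-0.2, -0.0, -0.4]
grip_width: 0.34
[ 0.0088 -0.0003 -0.0001]
```

View pics/side5.png

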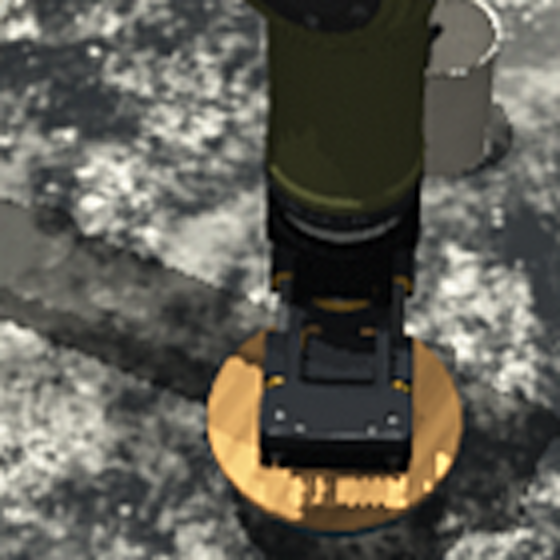

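The side crop shows the lid (disc columns 208–462) low over the bowl, with no contact force yet. I'll lower it the rest of the way gently.

```bash
python3 -m pendant '[{"travel":[0.003,0,0],"twist":0},{"travel":[0.006,0,0],"twist":0},{"travel":[0.007,0,0],"twist":0},{"travel":[0.007,0,0],"twist":0}]'
python3 -m pendant '[{"travel":[0.001,0,0],"twist":0},{"travel":[0.002,0,0],"twist":0},{"travel":[0.002,0,0],"twist":0},{"travel":[0.002,0,0],"twist":0}]'
```

```text
time: 6.75
position: [0.5912, -0.1428, 0.0792]
tool_rot: [0.991, 1.334, -0.991]
ft_force: [0.8, 0.5, -1.3]
grip_width: 0.339
time: 7.25
position: [0.5915, -0.1428, 0.0781]
tool_rot: [0.991, 1.334, -0.991]
ft_force: [-2.7, 1.2, 6.0]
grip_width: 0.336
```

Contact came at the expected height with 6 N upward, so the lid is seated. Release and retreat next.

```bash
python3 -m pendant '[{"travel":[0,0,0],"twist":0},{"travel":[0,0,0],"twist":0},{"travel":[0,0,0],"twist":0},{"travel":[0,0,0],"twist":0},{"travel":[0,0,0],"twist":0},{"travel":[0,0,0],"twist":0}]' 0.7
python3 -m pendant '[{"travel":[-0.01,0,0],"twist":0},{"travel":[-0.03,0,0],"twist":0},{"travel":[-0.06,0,0],"twist":0},{"travel":[-0.1,0,0],"twist":0},{"travel":[-0.12,-0.04,0.04],"twist":0},{"travel":[-0.12,-0.08,0.08],"twist":0},{"travel":[-0.12,-0.12,0.12],"twist":0},{"travel":[-0.12,-0.16,0.16],"twist":0},{"travel":[-0.12,-0.18,0.18],"twist":0},{"travel":[-0.12,-0.18,0.18],"twist":0}]'
python3 - <<'E'
from h import *
a=np.linspace(0,2*np.pi,90)
def ring(n,c,r,x,y):
    m=ctrl.camera_model(n);P=np.c_[c[0]+r*np.cos(a),c[1]+r*np.sin(a),0*a+c[2]]
    q=cv2.projectPoints(P,m["rvec"],m["tvec"],m["K"],None)[0][:,0]
    return ((q-[x,y]+.5)*4-.5).round().astype(np.int32)
o=[];p=[]
for n,x,y,d in(("side",274,240,[.001,-.002]),("top",327,158,[-.001,.002])):
    f=ctrl.get_image(n)[:,:,::-1];cv2.imwrite(f"pics/{n}6full.png",f)
    im=cv2.resize(f[y:y+100,x:x+100],None,fx=4,fy=4,interpolation=cv2.INTER_CUBIC)
    p.append(im.copy())
    c=[.591+d[0],-.143+d[1]]
    cv2.polylines(im,[ring(n,[*c,.071],.07,x,y)],True,(0,0,255),1)
    cv2.polylines(im,[ring(n,[*c,.107],.015,x,y)],True,(255,0,0),1)
    cv2.polylines(im,[ring(n,[*c,.062],.0615,x,y)],True,(0,255,0),1)
    o.append(im)
cv2.imwrite("pics/ov6.png",np.hstack(o));cv2.imwrite("pics/cl6.png",np.hstack(p))
E
```

```text
time: 8.0
position: [0.5915, -0.1428, 0.078]
tool_rot: [0.991, 1.334, -0.991]
ft_force: [0.5, -0.6, -0.2]
grip_width: 0.836
time: 9.25
position: [0.4694, -0.3702, 0.1995]
tool_rot: [0.994, 1.33, -0.996]
ft_force: [-0.1, 0.5, -0.2]
grip_width: 0.849
```

View pics/ov6.png

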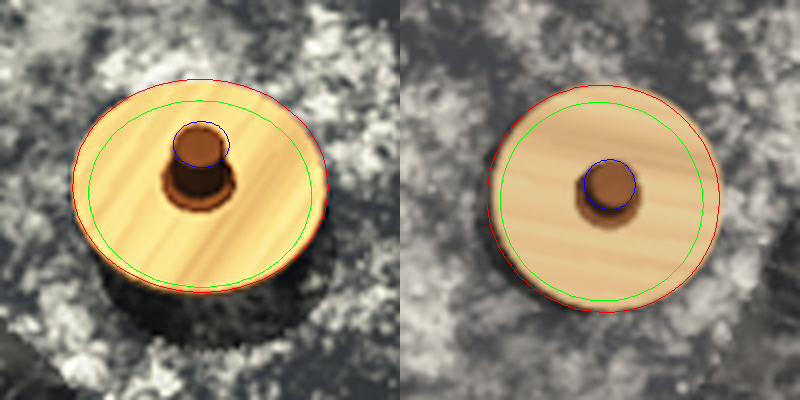

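View pics/cl6.png

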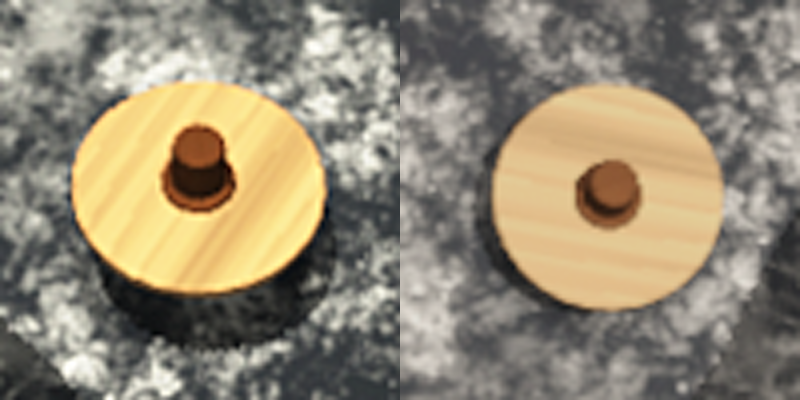

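View pics/side6full.png

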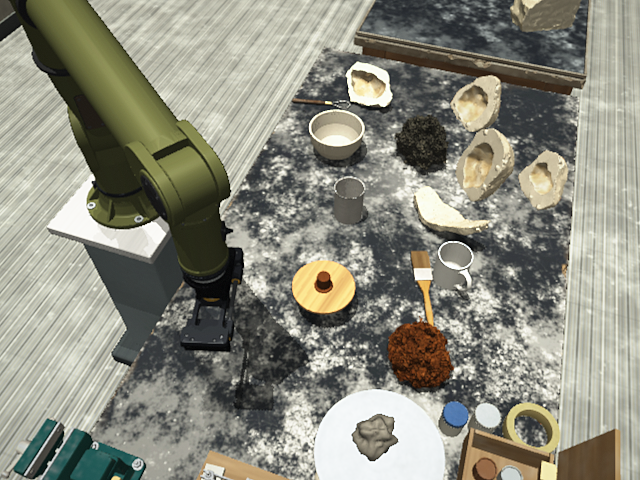

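The lid matches the predicted seated outline to within about 1–2 mm in both views and looks level. The tin at (349,200) and the white bowl at (337,135) haven't moved, and the arm is clear.

```bash
python3 -c "
from bench import ctrl
print(ctrl.close_job())"
```

```text
the job is handed in; nothing more can be done
None
```

The lid is on the blue bowl and the job is handed in, about 9.3 s into the 38 s limit. I gripped the knob, carried the lid over and lowered it until I felt 6 N of contact at the expected seating height. Then I opened the fingers and backed away.

- **Seating:** in both camera views the lid's outline and knob match the predicted level, seated pose to within about 1–2 mm. The step itself is hidden under the lid, so the fit is judged from those outlines and the contact height.
- **Bystanders:** the tin and the white bowl look unmoved in the final side view.
- **Robot:** the gripper ended well clear of everything, with the force reading back near zero.
- **Disagreements:** the two cameras differed by 2–4 mm on the lid and bowl positions, so I used averages. For the tin they differed by about 9 mm, from a rough reading that I did not use. No check failed.

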